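# Lower the rim-height gauge onto a cup

## Robot

A 6-joint arm with a two-finger parallel gripper is mounted at the origin on the work surface. World frame = base frame: x ahead of the robot, y to its left, z up, the work surface at z = 0. Lengths are in m, angles in rad, forces in N, time in s.
With the tool pointing down it reaches from about 0.25 to 0.85 m from the base axis. Payload 12.5 kg.
Tool frame: the origin (TCP) lies at the very end of the fingers, on their centre line; the grasp point (between the pads) lies 19 mm behind it; z points along the fingers, y is the direction in which the jaws open and shut (so a half turn about z gives the same grasp; the last joint's range is limited). The gripper opens to 93 mm and grips with 3 to 60 N. Pads are 15 mm wide; open, the fingers measure 128 mm over their backs; the gripper's body (75 mm by 188 mm) begins 65 mm behind the grasp point.
Start: joints at [1.023, 0.351, 1.652, -0, 1.139, -0.085], TCP at [0.246, 0.492, 0.219] pointing down, gripper open.
Joint ranges: [-2.75, 2.75], [-0.79, 2.1], [0.01, 2.65], [-1.57, 4.71], [0.07, 3.14], [-2.87, 2.87]. Speed limits (rad/s): [2.22, 2.22, 2.79, 3.14, 3.14, 3.14].

## Interface

Orientations are given as a unit quaternion [x, y, z, w].
In Python, from station import observe, capture, camera_info, hand_in gives the robot as it stands. The module is installed in compiled form; this text tells all that it offers.
- The arm moves only by the tool carry_out, never from a script. Its argument "motion" is a list of rows, each an object with "grip": the opening in per cent of the stroke, from 0 (shut) to 100 (fully open); "travel": the shift along the tool's x, y, z in m, a list of three; "rotation": the turn, a rotation vector about the tool's x, y, z in degrees, a list of three. A call has 1 to 12 rows; each row is the pose to reach, as a shift and turn from the pose measured when the call began, along the tool's axes at that moment; what a row does not reach only later rows make up. A row lasts 1/12 s, in which the tool goes at most 41.7 mm and 7.16 degrees, less where a joint would pass 70% of its speed; a pose out of reach is approached as far as the arm can. A call with a gripper value outside its range is refused whole. The fingers move at their own pace and stop on an object; the grip force is fixed at half the most. Time passes only in rows, so rows that repeat a pose let the fingers close. It gives the time, the measured TCP pose, the force and the opening at its end, in the units of the state.
- observe(): the state, without advancing time (a new reading comes with each control period).
- capture(name): name is "scene" or "top"; returns the picture (480x640x3 uint8, red, green, blue); there is no depth.
- camera_info(name): a dict with "intrinsics" (3x3 intrinsics, pixels), "rvec" (rotation vector, rad) and "tvec" (3), from world to camera coordinates, as OpenCV has them. Camera axes: x right, y down, z forward; pixel columns grow to the right and rows downward; lengths in m; the calibration is good to about 2 mm. A picture is of the moment at which its call begins. camera_info takes no time and is no camera call.
- hand_in(): hands the job in, once; it reports no verdict.
The state is a dict: "time_s": time; "q": joint angles; "qvel": joint speeds; "joint_torque": joint torques, N m; "eef_pos": TCP position; "eef_rot": TCP orientation; "ft_force": force on the tool from outside, world axes, zero at the start; "moment": the same for the moment, N m; "finger_gap": finger opening in m.
Only numpy, scipy, OpenCV 4.12 (cv2) and the standard library are available. Lean on these libraries where they do the work, as an engineer would, in place of code of your own. Each camera call takes 0.05 s, during which the arm holds its last target. There are 200 camera calls.

## Task

Two identical height gauges stand on the pottery bench with their side levers raised; only one of them has a clay cup standing on it. Push that gauge's lever all the way down to its stop, so that its disc comes down to the cup's rim. Leave the cup where it stands and the other gauge as it is.

Things in the scene. Friction and masses are not known exactly. Their poses are not given: they have to be found in the camera images.
- gauge_bar (a point): Middle of the black level crossbar (36 mm long, 14 mm thick) at the end of the lever (10 mm steel rod) of the gauge that has the cup. The pivot is at the front of the head, 190 mm above the bench; the lever sticks out sideways. This point lies 85 mm from the pivot axis and turns with the lever: its y points along the lever away from the pivot, its x is level, along crossbar and pivot axis.
- gauge_lever (a joint): Angle of that lever, rad: 0 raised (0.70 rad above level, bar 245 mm above the bench), grows as the bar is pushed down, stop at 1.1 (0.40 rad below level, bar at 157 mm). Starts at 0 to 0.25. Turns stiffly (2 to 4 N at the bar), stays where left. It drives a spindle whose 44 mm disc goes down 30 mm, at the stop 1.5 mm above the cup's rim.
- idle_bar (a point): The same point on the other gauge, which has no cup; to be left alone, its lever also starts raised. Each gauge: grey 200 x 140 x 15 mm base with a round white bat (116 mm across, top 30 mm above the bench) before a steel column that carries a grey head 135 x 40 mm, from 165 to 215 mm above the bench.
- cup: Brown clay cup, 82 mm across and 85 mm tall, loose, open at the top, standing upright on the bat under the gauge's head; rim 115 mm above the bench. Origin at the centre of its underside, z up. Like cups stand elsewhere on the bench, on no gauge.

How it is judged:
At the end, for the whole second after the job is handed in: The lever of the gauge with the cup is down, within 0.15 rad of its stop, and at rest; the cup stands upright within 15 mm of where it stood; the other gauge's bar is within 20 mm of where it was (value of joint gauge_lever above 0.95 rad and velocity of joint gauge_lever between -0.1 and 0.1 rad/s and distance of cup from where it was at the start of the episode below 0.015 m and angle between cup's own z axis and vertical below 0.17 rad and distance of idle_bar from where it was at the start of the episode below 0.02 m); the robot touches nothing.
It fails at once if the other gauge's lever is moved by more than 20 mm (distance of idle_bar from where it was at the start of the episode above 0.02 m).
It fails at once if the cup is shifted by more than 15 mm (distance of cup from where it was at the start of the episode above 0.015 m).
It also fails if it takes over 29 s, if anything falls off the work surface, if the arm or the gripper's body presses on something with over 40 N, if the wrist force passes 120 N, or if a joint passes its speed limit or range.

## Working session

There is one attempt and no reset: what is moved stays moved. The work goes in short steps, Python scripts to look and compute and a tool call to move; the robot and the scene stay as the last step left them, time stands still between calls to the robot, and variables do not carry over. Pictures are saved under pics/ and viewed, about 8 in all and at most 12, crops included, and the job is handed in when it is done.

Besides the shell and the picture viewer there is one more tool, called in YAML: its name, and indented under it one key for each argument. carry_out: Moves the arm, as the interface text tells. Its arguments: {"type":"object","properties":{"motion":{"type":"array","items":{"type":"object","properties":{"grip":{"type":"number"},"travel":{"type":"array","items":{"type":"number"}},"rotation":{"type":"array","items":{"type":"number"}}}}}},"required":["motion"]}

```bash
mkdir -p pics
python3 - <<'E'
from station import *
import cv2
for n in("scene","top"):
    cv2.imwrite(f"pics/{n}0.png",capture(n)[:,:,::-1]); print(n,camera_info(n))
print(observe())
E
```

```text
scene {'intrinsics': array([[465.0479468 ,   0.        , 312.58416672],
       [  0.        , 465.0479468 , 236.30326497],
       [  0.        ,   0.        ,   1.        ]]), 'rvec': array([ 0.84966541,  2.62176984, -1.00290639]), 'tvec': array([ 0.45628306, -0.13703122,  1.16261653])}
top {'intrinsics': array([[449.22702098,   0.        , 316.86186822],
       [  0.        , 449.22702098, 237.72719052],
       [  0.        ,   0.        ,   1.        ]]), 'rvec': array([ 2.16503861, -2.17982788,  0.0694653 ]), 'tvec': array([0.0246475 , 0.55312495, 0.92593871])}
{'time_s': 0.1, 'q': array([ 1.02336890e+00,  3.51214260e-01,  1.65231484e+00, -2.13067938e-05,
        1.13912730e+00, -8.46072330e-02]), 'qvel': array([-0.00096028,  0.00013782, -0.00224555, -0.00077919, -0.00058019,
       -0.00219154]), 'joint_torque': array([ 2.12831487e-04, -4.98031104e+01, -2.85702574e+01,  6.99095707e-02,
        2.38771189e-02, -5.00447811e-05]), 'eef_pos': array([0.24539003, 0.4918899 , 0.21815499]), 'eef_rot': array([ 2.29345885e-01,  9.73344842e-01, -5.08542242e-04, -1.56102913e-04]), 'ft_force': array([0.07758662, 0.73262997, 0.61045553]), 'moment': array([0.00611896, 0.05274014, 0.01249181]), 'finger_gap': 0.09293550089065473}
```

View pics/scene0.png

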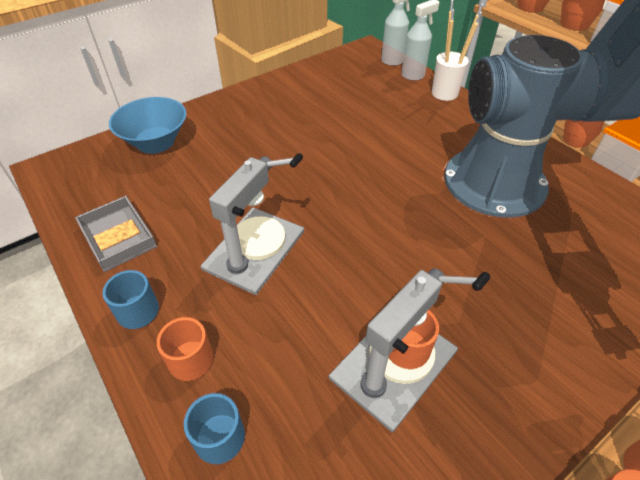

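View pics/top0.png

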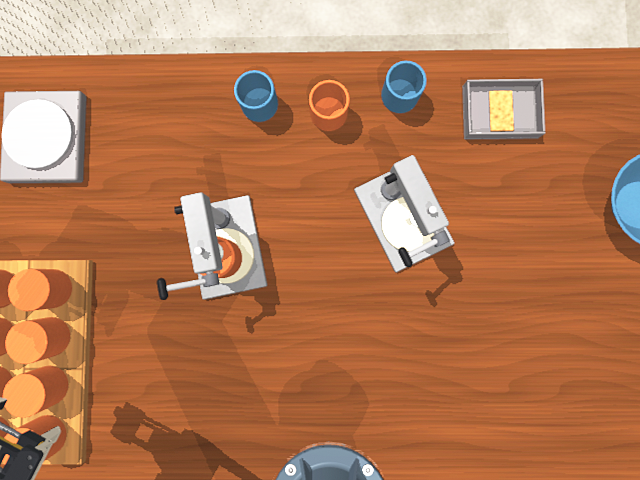

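The top view shows the gauge with the cup on the left: its bar is at about (162,289) and its pivot at (211,281). In the scene view they are at (482,281) and (437,276). The idle bar is at top (405,257) and scene (297,160).

```bash
cat > h.py <<'E'
import numpy as np, cv2
from station import *
def P(n):
    c=camera_info(n); return c["intrinsics"]@np.c_[cv2.Rodrigues(c["rvec"])[0],c["tvec"]]
def tri(s,t):
    X=cv2.triangulatePoints(P("scene"),P("top"),np.array(s,float),np.array(t,float)).ravel(); X=X[:3]/X[3]
    r=[]
    for n in("scene","top"):
        p=P(n)@np.r_[X,1]; r.append((p[:2]/p[2]).round(1))
    return X.round(4),r
E
python3 - <<'E'
from h import *
for k,s,t in(("bar",(482,281),(162,289)),("piv",(437,276),(211,281)),("idle",(297,160),(405,257))): print(k,*tri(s,t))
a=cv2.imread("pics/scene0.png")[240:340,390:510]; b=cv2.imread("pics/top0.png")[240:320,140:260]
a=cv2.resize(a,None,fx=5,fy=5,interpolation=2)[:, :600];b=cv2.resize(b,None,fx=5,fy=5,interpolation=2)
cv2.imwrite("pics/c1.png",cv2.resize(np.vstack([a,b]),None,fx=.66,fy=.66))
E
```

```text
bar [0.4542 0.2679 0.2426] [array([481.8, 281. ]), array([161.9, 289.1])]
piv [0.4651 0.2023 0.1921] [array([436.2, 276. ]), array([210.4, 281.6])]
idle [ 0.5038 -0.1268  0.228 ] [array([296.9, 160. ]), array([404.9, 257.1])]
```

View pics/c1.png

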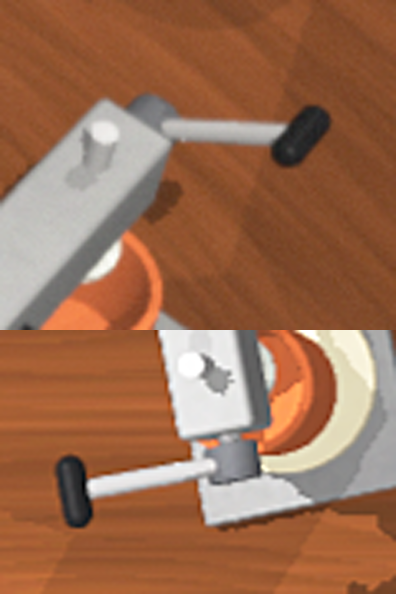

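```bash
cat >> h.py <<'E'
from scipy.spatial.transform import Rotation as R
def delta(p,yaw_deg):
    s=observe(); r=R.from_quat(s["eef_rot"])
    a=np.radians(yaw_deg); y=np.r_[np.cos(a),np.sin(a),0]; z=np.r_[0,0,-1]
    g=R.from_matrix(np.c_[np.cross(y,z),y,z])
    print("travel",r.inv().apply(np.array(p)-s["eef_pos"]).round(4),"rot",(r.inv()*g).as_rotvec(degrees=True).round(2))
E
python3 - <<'E'
from h import *
delta([.454,.270,.30],9.4)
E
```

```text
travel [-0.2857 -0.1055 -0.0818] rot [-6.000e-02  2.000e-02  5.408e+01]
```

carry_out:
  motion:
    - {"grip":0,"travel":[0,0,-0.041],"rotation":[0,0,0]}
    - {"grip":0,"travel":[0,0,-0.082],"rotation":[0,0,7]}
    - {"grip":0,"travel":[-0.036,-0.013,-0.082],"rotation":[0,0,14]}
    - {"grip":0,"travel":[-0.072,-0.026,-0.082],"rotation":[0,0,20]}
    - {"grip":0,"travel":[-0.108,-0.04,-0.082],"rotation":[0,0,26]}
    - {"grip":0,"travel":[-0.144,-0.053,-0.082],"rotation":[0,0,32]}
    - {"grip":0,"travel":[-0.18,-0.066,-0.082],"rotation":[0,0,38]}
    - {"grip":0,"travel":[-0.216,-0.08,-0.082],"rotation":[0,0,44]}
    - {"grip":0,"travel":[-0.252,-0.093,-0.082],"rotation":[0,0,50]}
    - {"grip":0,"travel":[-0.286,-0.1055,-0.082],"rotation":[0,0,54]}
    - {"grip":0,"travel":[-0.286,-0.1055,-0.082],"rotation":[0,0,54]}
    - {"grip":0,"travel":[-0.286,-0.1055,-0.082],"rotation":[0,0,54]}

```text
time_s: 1.1
eef_pos: [0.4549, 0.2687, 0.2998]
eef_rot: [0.647, 0.762, -0.001, -0.0]
ft_force: [0.2, -0.1, 0.4]
finger_gap: 0.0177
```

Run:
```python
from h import *
a=capture("scene")[:,:,::-1][180:380,340:580]; b=capture("top")[:,:,::-1][200:340,100:340]
cv2.imwrite("pics/c2.png",cv2.resize(np.vstack([a,b]),None,fx=1.75,fy=1.75,interpolation=2))
s=observe();print(s["eef_pos"],s["finger_gap"],s["ft_force"],s["time_s"])
# trajectory
piv=np.array([.465,.2023,.190]);u=np.array([-.164,.986,0])
for a in np.linspace(.66,-.40,8):
    p=piv+.085*np.cos(a)*u; p[2]=.19+.085*np.sin(a)+.007; print(round(a,2),p.round(3)); delta(p+.002*u,9.4)
```

```text
[0.45369175 0.27028708 0.30000337] 0.009457513117688932 [-0.2682997  -0.3188837  -0.40855393] 1.2
0.66 [0.454 0.269 0.249]
travel [0.0002 0.0001 0.0509] rot [-0.08  0.04  0.14]
0.51 [0.453 0.276 0.238]
travel [0.0073 0.0001 0.0616] rot [-0.08  0.04  0.14]
0.36 [0.452 0.281 0.227]
travel [0.0127 0.0001 0.0733] rot [-0.08  0.04  0.14]
0.21 [0.451 0.284 0.214]
travel [0.0163 0.0001 0.0856] rot [-0.08  0.04  0.14]
0.05 [0.451 0.286 0.202]
travel [0.018  0.0002 0.0984] rot [-0.08  0.04  0.14]
-0.1 [0.451 0.286 0.189]
travel [0.0177 0.0002 0.1112] rot [-0.08  0.04  0.14]
-0.25 [0.451 0.284 0.176]
travel [0.0155 0.0002 0.1239] rot [-0.08  0.04  0.14]
-0.4 [0.452 0.279 0.164]
travel [0.0114 0.0002 0.1361] rot [-0.08  0.04  0.14]
```

View pics/c2.png

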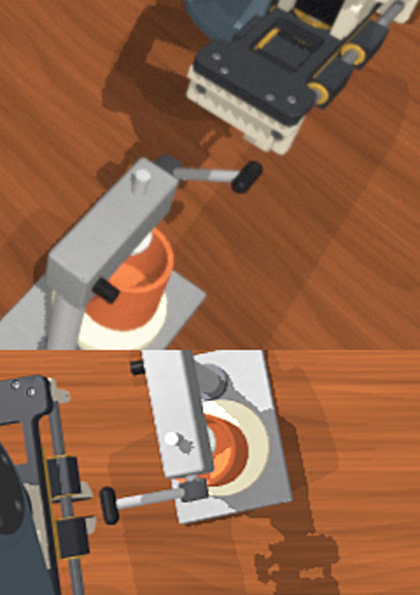

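The crop shows the fingers near the bar but apparently offset from it. I'll check that against the projected TCP.

Run:
```python
from h import *
s=observe();print(s["eef_pos"],s["finger_gap"])
im={n:capture(n)[:,:,::-1].copy() for n in("scene","top")}
for X in (s["eef_pos"],np.array([.4542,.2679,.2426])):
  for n in im:
    p=P(n)@np.r_[X,1]; p=p[:2]/p[2]; print(n,p.round(1)); cv2.circle(im[n],tuple(p.round().astype(int)),2,(0,255,0),-1)
a=im["scene"][180:330,380:580]; b=im["top"][230:350,60:260]
cv2.imwrite("pics/c3.png",cv2.resize(np.vstack([a,b]),None,fx=2.2,fy=2.2,interpolation=2))
```

```text
[0.45369175 0.27028708 0.30000337] 0.009457513117688932
scene [494.7 256.4]
top [146.4 290.8]
scene [481.8 281. ]
top [161.9 289.1]
```

View pics/c3.png

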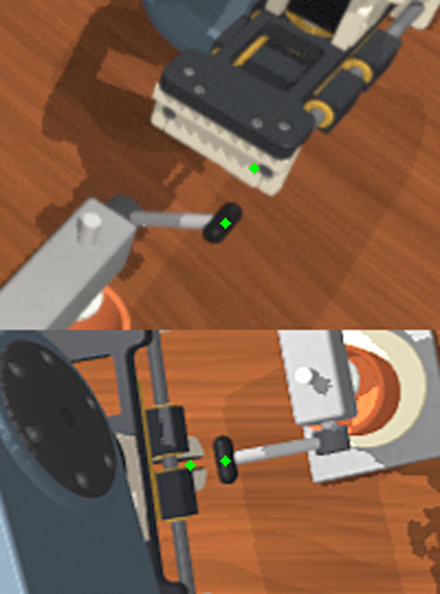

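The projected TCP falls between the finger tips. The strip seen in front is the gripper body's front wall, so the geometry is consistent. Next I'll push along the arc.

carry_out:
  motion:
    - {"grip":0,"travel":[0,0,0.025],"rotation":[0,0,0]}
    - {"grip":0,"travel":[0,0,0.045],"rotation":[0,0,0]}
    - {"grip":0,"travel":[0.001,0,0.052],"rotation":[0,0,0]}
    - {"grip":0,"travel":[0.005,0,0.058],"rotation":[0,0,0]}
    - {"grip":0,"travel":[0.008,0,0.064],"rotation":[0,0,0]}
    - {"grip":0,"travel":[0.011,0,0.07],"rotation":[0,0,0]}
    - {"grip":0,"travel":[0.0135,0,0.076],"rotation":[0,0,0]}
    - {"grip":0,"travel":[0.016,0,0.084],"rotation":[0,0,0]}
    - {"grip":0,"travel":[0.0175,0,0.092],"rotation":[0,0,0]}
    - {"grip":0,"travel":[0.018,0,0.1],"rotation":[0,0,0]}

```text
time_s: 2.13
eef_pos: [0.4505, 0.2887, 0.1994]
eef_rot: [0.645, 0.764, -0.0, 0.0]
ft_force: [-2.0, 2.9, 1.8]
finger_gap: 0.0005
```

carry_out:
  motion:
    - {"grip":0,"travel":[0,0,0.006],"rotation":[0,0,0]}
    - {"grip":0,"travel":[0,0,0.012],"rotation":[0,0,0]}
    - {"grip":0,"travel":[-0.001,0,0.018],"rotation":[0,0,0]}
    - {"grip":0,"travel":[-0.003,0,0.024],"rotation":[0,0,0]}
    - {"grip":0,"travel":[-0.005,0,0.029],"rotation":[0,0,0]}
    - {"grip":0,"travel":[-0.007,0,0.034],"rotation":[0,0,0]}
    - {"grip":0,"travel":[-0.007,0,0.034],"rotation":[0,0,0]}

```text
time_s: 2.72
eef_pos: [0.4517, 0.2815, 0.1647]
eef_rot: [0.645, 0.764, -0.0, -0.0]
ft_force: [0.2, 1.4, 0.5]
finger_gap: 0.0003
```

Run:
```python
from h import *
a=capture("scene")[:,:,::-1][180:380,340:580]; b=capture("top")[:,:,::-1][200:340,100:340]
cv2.imwrite("pics/c4.png",cv2.resize(np.vstack([a,b]),None,fx=1.75,fy=1.75,interpolation=2))
s=observe();print(s["eef_pos"],s["ft_force"])
```

```text
[0.45159586 0.28143988 0.16526155] [-0.30472784 -0.41817955  0.45895403]
```

View pics/c4.png

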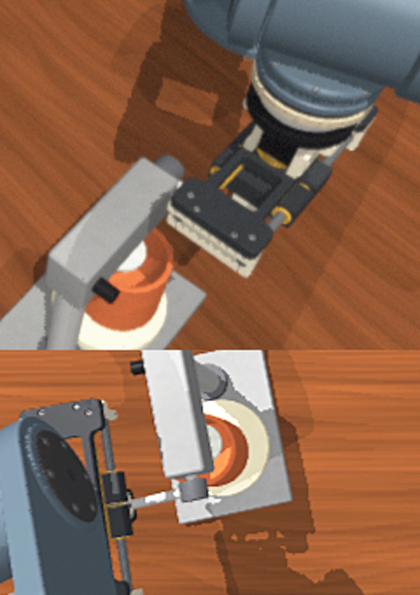

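The spindle knob is down in the head, the cup hasn't moved and the force is small. I'll press a few millimetres further to feel the stop.

carry_out:
  motion:
    - {"grip":0,"travel":[-0.001,0,0.002],"rotation":[0,0,0]}
    - {"grip":0,"travel":[-0.001,0,0.003],"rotation":[0,0,0]}
    - {"grip":0,"travel":[-0.001,0,0.004],"rotation":[0,0,0]}
    - {"grip":0,"travel":[-0.001,0,0.004],"rotation":[0,0,0]}

```text
time_s: 3.15
eef_pos: [0.4522, 0.2811, 0.1634]
eef_rot: [0.645, 0.764, 0.0, 0.0]
ft_force: [-7.0, 0.8, 21.9]
finger_gap: 0.0003
```

The force rose to 22 N at z = 0.163, so the lever is on its stop. Now I'll withdraw upward and outward.

carry_out:
  motion:
    - {"grip":0,"travel":[0,0,-0.02],"rotation":[0,0,0]}
    - {"grip":0,"travel":[0.01,0,-0.06],"rotation":[0,0,0]}
    - {"grip":0,"travel":[0.04,0,-0.09],"rotation":[0,0,0]}
    - {"grip":0,"travel":[0.08,0,-0.11],"rotation":[0,0,0]}
    - {"grip":0,"travel":[0.12,0,-0.12],"rotation":[0,0,0]}
    - {"grip":0,"travel":[0.12,0,-0.12],"rotation":[0,0,0]}
    - {"grip":0,"travel":[0.12,0,-0.12],"rotation":[0,0,0]}

```text
time_s: 3.73
eef_pos: [0.4315, 0.4007, 0.2836]
eef_rot: [0.644, 0.765, 0.001, 0.001]
ft_force: [0.1, -0.4, -0.8]
finger_gap: 0.0005
```

Run:
```python
from h import *
a=capture("scene")[:,:,::-1][130:400,200:560]; b=capture("top")[:,:,::-1][170:330,100:460]
cv2.imwrite("pics/c5.png",cv2.resize(np.vstack([a,b]),None,fx=1.39,fy=1.39,interpolation=2))
s=observe();print(s["eef_pos"],s["ft_force"],abs(s["qvel"]).max())
for n in("scene","top"):
    p=P(n)@np.r_[.4522,.279,.157,1]; print("expected bar",n,(p[:2]/p[2]).round(1))
```

```text
[0.43184498 0.39848433 0.2826427 ] [-0.02661885  0.6050561  -0.59544106] 0.01962018068482744
expected bar scene [473.9 317.8]
expected bar top [172.9 288.7]
```

View pics/c5.png

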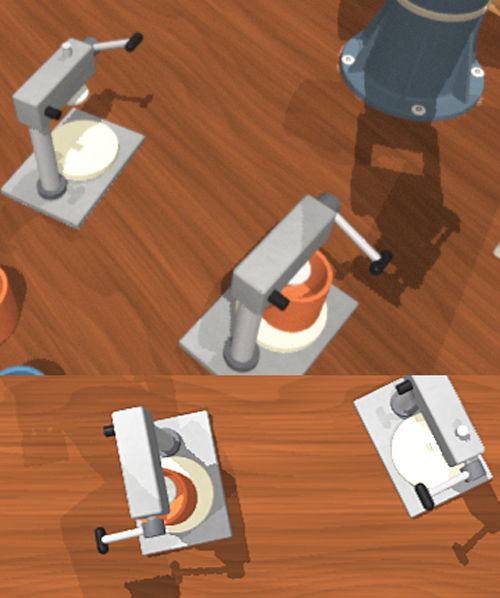

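The bar is at scene (473,319) and top (173,289), within about 1 px of where it should be at the stop. The idle gauge and the cup look unmoved, and the arm is clear.

```bash
python3 -c "
from station import *
print(hand_in())"
```

```text
the job is handed in; nothing more can be done
None
```

I pushed the lever of the gauge with the cup down to its stop, using closed fingers that followed the bar's arc. I then drew the arm clear and handed the job in at about 4 s of the 29 s allowed.

- **Lever:** the upward force on the tool rose to 22 N with the finger tips at z = 0.163, which indicates the stop. After the arm withdrew, the bar stayed within about 1 px of its computed stop position in both cameras.
- **Cup and idle gauge:** neither looked moved in the last pictures, though I judged this by eye and did not measure it.
- **Robot:** the last reading showed under 1 N on the tool and almost no joint motion, with the fingers well clear of everything.

No checks failed or disagreed. Handing in reports no verdict, so I have no confirmation beyond these checks.

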